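Clamp a closed plaster press mould with the swing strap and cam lever

TASK

Clamp the closed plaster mould: push the blue swing strap round with the back of a finger until it rests against its stop pin, over the middle of the mould, and then push the red cam lever all the way down so that the rubber foot holds the two halves together. Pick nothing up; do not shift or open the mould, leave the paint tub, paint jar, little clay house and brush where they are, and finish with the clamp locked and the hand clear.

Things in the scene. Friction and masses are not known exactly. Their poses are not given: they have to be found in the camera images.
- board: plywood clamping board fixed to the bench, 170 mm (its x) by 300 mm (its y) by 18 mm thick; origin at the centre of its underside (bench height), z up. On it, along its y axis: the upright steel pivot post at y = -50 mm, and the mould centred at y = +62 mm between low wooden battens. The steel stop pin (10 mm thick, top 118 mm above the bench) stands at x = +19.5 mm, y = -17 mm. The mould's top is 82 mm above the bench
- pivot (a point): point on the vertical axis of the pivot post, at mid-thickness of the strap (110 mm above the bench); x and y axes as the board's
- strap (a joint): swing angle of the blue strap about the vertical post, rad. 0 = home: against the stop pin, strap pointing along the board's +y over the middle of the mould (it cannot go further). Positive = open, turned counter-clockwise seen from above; at 1.57 it points along the board's -x (roughly to the robot). Up to 2.0. It turns stiffly (2 N at 110 mm from the post) and stays where it is left. The cam lever turns with it
- strap_push (a point): point inside the blue strap, on its centre line, 120 mm from the post axis, at mid-thickness. The strap is a flat steel bar 28 mm wide and 12 mm thick with a round end 162 mm from the post axis; while the lever is up its underside is 104 mm above the bench, 22 mm above the mould, and its top 116 mm. Its rubber foot (32 mm across) hangs below it 112 mm from the post axis and clears the mould by 2.5 mm while the lever is up
- lever (a joint): angle of the cam lever, rad. 0 = fully raised, the red grip 1.25 rad above level and leaning away from the strap's free end; 1.25 = fully down, the grip level, pointing directly away from the strap's free end. Elevation of the grip = 1.25 minus this value. Stiff (about 3 to 6 N at the grip), stays where it is left; going down, its cam lowers the strap by 6 mm, evenly over its travel
- cam_pin (a point): centre of the lever's horizontal pin, on the post axis, 146 mm above the bench
- lever_grip (a point): point on the centre line of the red round grip (17 mm thick), 90 mm from the pin; the grip reaches from 55 to 125 mm from the pin
- foot: black rubber foot under the strap, 32 mm across, 9 mm thick, sprung (8 N per mm); origin at the centre of its underside. Fully clamped it presses on the mould's top with about 15 N
- mould_top: upper half of the white plaster press mould, loose, 120 mm (x) by 110 mm (y) by 32 mm high; origin at the centre of its underside, on the seam, 50 mm above the bench
- mould_bottom: lower half of the mould, loose between the battens, same size; origin at the centre of its underside, 18 mm above the bench
- paint_tub: red paint tub with a blue lid, 74 by 62 mm, 45 mm high, loose; origin at the centre of its underside
- paint_jar: round teal paint jar with a metal cap, 48 mm across, 62 mm high, loose; origin at the centre of its underside
- clay_house: little terracotta house with a pink roof, about 62 by 70 mm, 66 mm high, loose; origin at the centre of its underside
- brush: paint brush lying on the bench, 190 mm long, loose; its x axis runs along it, handle towards -x
Mind the look-alikes: they are no part of the job. Leave any pink or purple look-alike of the mould_top alone.

How it is judged:
On the way, in this order (a step that is already met when the one before it is completed fails the run):
1. the strap is home against its stop pin over the mould, the lever still up (value of joint strap below 0.07 rad and value of joint lever below 0.5 rad), for 0.2 s.
2. the cam lever is fully down and the foot presses on the mould (value of joint strap below 0.09 rad and value of joint lever above 1.15 rad and contact force between foot and mould_top above 8 N), for 0.2 s.
At the end, for the whole second after the job is handed in: strap home over the mould (within 0.09 rad of its stop), cam lever fully down (within 0.1 rad), foot pressing on the upper mould half with over 8 N; mould halves at rest within 8 mm of where they were; tub, jar and house within 15 mm, brush within 20 mm of theirs (all of step 2 and distance of each of mould_top, mould_bottom from where it was at the start of the episode below 0.008 m and distance of each of paint_tub, paint_jar, clay_house from where it was at the start of the episode below 0.015 m and distance of brush from where it was at the start of the episode below 0.02 m and linear speed of mould_top below 0.02 m/s); the robot touches nothing.
It fails at once if the mould was shifted (more than 8 mm) (distance of any of mould_top, mould_bottom from where it was at the start of the episode above 0.008 m).
It fails at once if the mould was opened: the upper half lifted off the lower (more than 4 mm) (z of mould_top in the frame of mould_bottom above 0.036 m).
It fails at once if a bystander was picked up or pushed away (tub, jar or house more than 15 mm, brush 20 mm) (distance of any of paint_tub, paint_jar, clay_house from where it was at the start of the episode above 0.015 m or distance of brush from where it was at the start of the episode above 0.02 m).
It also fails if it takes over 54 s, if anything falls off the work surface, if the arm or the gripper's body presses on something with over 40 N, if the wrist force passes 120 N, or if a joint passes its speed limit or range.

ROBOT

A 7-joint arm with a two-finger parallel gripper is mounted at the origin on the work surface. World frame = base frame: x ahead of the robot, y to its left, z up, the work surface at z = 0. Lengths are in m, angles in rad, forces in N, time in s.
With the tool pointing down it reaches from about 0.425 to 0.925 m from the base axis. Payload 6.8 kg.
Tool frame: the origin (TCP) lies at the very end of the fingers, on their centre line; the grasp point (between the pads) lies r.pinch_z behind it (r.pinch_z is the distance from the TCP to the grasp point, in m); z points along the fingers, y is the line along which they close (so a half turn about z gives the same grasp; the last joint's range is limited). The gripper opens to 85 mm and grips with 20 to 120 N. Pads are 22 mm wide; open, the fingers measure 114 mm over their backs; the gripper's body (76 mm by 85 mm) begins 54 mm behind the grasp point. The pads swing forward as they close: fully open they stand 13 mm farther back than shut.
Start: joints at [-1.407, 0.477, 0.022, 1.555, -0.011, 1.109, -0.083], TCP at [0.181, 0.65, 0.231] pointing down, gripper open.
Joint ranges: [-2.96, 2.96], [-0.34, 2.1], [-1.41, 1.46], [0.24, 2.44], [-1.37, 4.51], [0.17, 1.92], [-2.96, 2.96]. Speed limits (rad/s): [2.39, 2.39, 3.14, 3.14, 3.14, 3.14, 3.14].

INTERFACE

Orientations are given as a rotation vector (axis times angle).
In Python, from bench import status, grab_frame, camera_model, r gives the robot as it stands. The module is installed in compiled form; this text tells all that it offers.
- The arm moves only by the shell command python3 -m creep 'ROWS' [FORCE]. ROWS is text: rows parted by semicolons, each of 7 numbers parted by spaces: the turn, a rotation vector about the tool's x, y, z in rad, then the shift along the tool's x, y, z in mm, then the opening, from -1 (shut) to 1 (fully open). In form: rx ry rz tx ty tz fingers; .... A call has 1 to 10 rows; each row is the pose to reach, as a shift and turn from the pose commanded when the call began, along the tool's axes at that moment; what a row does not reach only later rows make up. A row lasts 1/8 s, in which the tool goes at most 62.5 mm and 10.7 degrees, less where a joint would pass 70% of its speed; a pose out of reach is approached as far as the arm can. A call with a gripper value outside its range is refused whole. The fingers move at their own pace and stop on an object; FORCE is the grip in N (left out, the last holds). Time passes only in rows, so rows that repeat a pose let the fingers close. It gives the time, the measured TCP pose, the force, the opening and the grip force at its end, in the units of the state.
- status.get_obs(): the state, without advancing time (a new reading comes with each control period).
- grab_frame(name): name is "scene" or "top" or "wrist"; returns (picture, depth): 420x560x3 uint8, red, green, blue; 420x560 float32, m along the optical axis (not along the pixel's ray), 0 where there is no reading.
- camera_model(name): a dict with "K" (3x3 intrinsics, pixels), "rvec" (rotation vector, rad) and "tvec" (3), from world to camera coordinates, as OpenCV has them. Camera axes: x right, y down, z forward; pixel columns grow to the right and rows downward; lengths in m; the calibration is good to about 2 mm. A picture is of the moment at which its call begins: read the wrist's pose just before it. camera_model takes no time and is no camera call; for the wrist camera it gives the pose at the moment of the call.
- r.hand_in(): hands the job in; it is judged then, once.
The state is a dict: "clock": time; "joints": joint angles; "qvel": joint speeds; "tau": joint torques, N m; "tcp_pos": TCP position; "orientation": TCP orientation; "contact_force": force on the tool from outside, world axes, zero at the start; "moment": the same for the moment, N m; "grip_width": finger opening in m; "gripper_force": force on a finger pad.
Only numpy, scipy, OpenCV 4.12 (cv2) and the standard library are available. Lean on these libraries where they do the work, as an engineer would, in place of code of your own. Each camera call takes 0.05 s, during which the arm holds its last target. There are 200 camera calls.

## Working session

There is one attempt and no reset: what is moved stays moved. The work goes in short steps, Python scripts to look and compute and a shell command to move; the robot and the scene stay as the last step left them, time stands still between calls to the robot, and variables do not carry over. Pictures are saved under pics/ and viewed, at most 10 in all, crops included, and the job is handed in when it is done.

```bash
mkdir -p pics; cat > h.py <<'E'
import numpy as np, cv2
from scipy.spatial.transform import Rotation as R
from bench import status, grab_frame, camera_model, r
def snap(n,f):
    m=camera_model(n); p,d=grab_frame(n); cv2.imwrite(f'pics/{f}.png',p[:,:,::-1]); np.savez(f'pics/{f}.npz',d=d,p=p,K=m['K'],r=m['rvec'],t=m['tvec'])
def load(f): return np.load(f'pics/{f}.npz')
def cloud(f):
    z=load(f); d=z['d']; v,u=np.mgrid[:420,:560]; K=z['K']
    c=np.stack([(u-K[0,2])/K[0,0]*d,(v-K[1,2])/K[1,1]*d,d],-1)
    return (c-z['t'].ravel())@R.from_rotvec(z['r'].ravel()).as_matrix(), d>0, z['p']
E
python3 - <<'E'
from h import *
snap('top','t0'); snap('scene','s0'); o=status.get_obs(); print(o, r.pinch_z)
E
```

```text
{'clock': 0.1, 'joints': array([-1.40708049,  0.47772489,  0.02234456,  1.55630721, -0.01146496,
        1.10932863, -0.08310211]), 'qvel': array([ 0.00104345, -0.00264082,  0.00131237, -0.0031072 ,  0.0012244 ,
        0.00083344, -0.00154815]), 'tau': array([ 4.07086642e-03, -5.97763610e+01,  1.61367640e+00, -2.81954366e+01,
        1.28630310e-02,  4.98736248e-03,  1.62568689e-06]), 'tcp_pos': array([0.18110548, 0.649711  , 0.23043716]), 'orientation': array([-4.25594001e-01, -3.11255828e+00,  2.57340670e-03]), 'contact_force': array([-0.49263421, -1.0931328 , -0.0752437 ]), 'moment': array([-0.01761153,  0.01042295,  0.04048824]), 'gripper_force': 0.0, 'grip_width': 0.08517247879939724} 0.0187
```

View pics/t0.png

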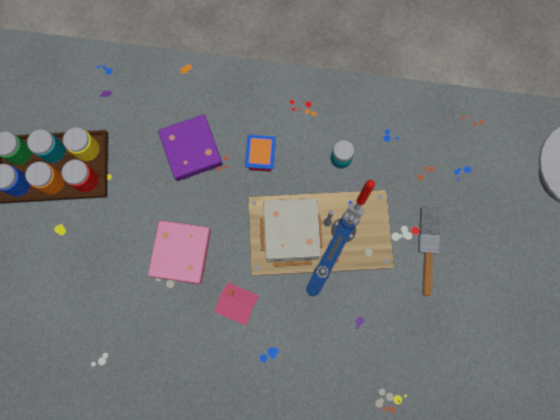

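View pics/s0.png

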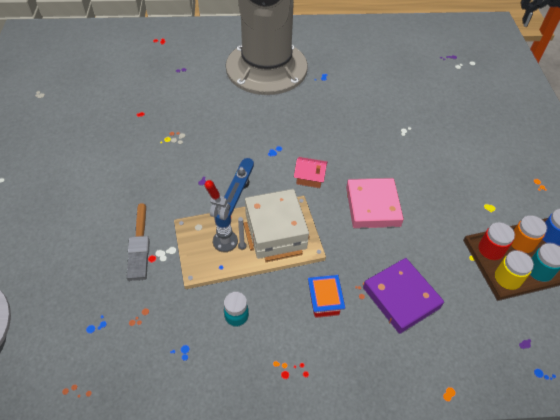

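The top view shows the board at about (320,232), the mould at (292,229), the post at (345,228), the strap end at (313,290), the red grip at (366,190), the jar at (343,152), the tub at (260,152), the house at (237,303) and the brush at (429,250). The scene view agrees. Next I'll measure these in world coordinates.

```bash
python3 - <<'E'
from h import *
P,ok,p=cloud('t0')
for n,(u,v) in dict(boardTL=(251,198),TR=(388,193),BR=(391,269),BL=(252,273),mould=(290,228),house=(237,300),jar=(343,150),tub=(260,152),strapend=(314,288),strapmid=(325,265)).items(): print(n,P[v,u].round(3))
hsv=cv2.cvtColor(p,cv2.COLOR_RGB2HSV).astype(int)
u0=np.zeros(ok.shape,bool);u0[170:310,240:400]=1
h,s,v=hsv[...,0],hsv[...,1],hsv[...,2]
x,y,z=P[...,0],P[...,1],P[...,2]
red=u0&((h<8)|(h>172))&(s>150)&(z>.1)
blue=u0&(h>95)&(h<125)&(s>120)&(z>.08)&(z<.125)
print('red',P[red].min(0),P[red].max(0),red.sum()); 
Q=P[blue][:,:2]; print('blue z',np.percentile(P[blue][:,2],[5,50,95]),cv2.minAreaRect(Q.astype(np.float32)),cv2.fitLine(Q.astype(np.float32),cv2.DIST_HUBER,0,.01,.01).ravel())
mt=u0&(z>.072)&(z<.092)&(s<60); mt[:, 330:]=0
print('mould',cv2.minAreaRect(P[mt][:,:2].astype(np.float32)),np.median(P[mt][:,2]))
b=u0&(z>.012)&(z<.024); print('board',cv2.minAreaRect(P[b][:,:2].astype(np.float32)))
top=u0&(z>.125); print('top',top.sum()); 
for q in P[red][::8]: print(q.round(3))
E
```

```text
boardTL [0.644 0.091 0.022]
TR [ 0.703 -0.205 -0.003]
BR [ 0.535 -0.226  0.003]
BL [0.485 0.064 0.022]
mould [ 0.579 -0.002  0.081]
house [0.424 0.083 0.056]
jar [ 0.763 -0.09   0.067]
tub [0.742 0.084 0.046]
strapend [ 0.464 -0.063  0.115]
strapmid [ 0.51  -0.078  0.118]
red [ 0.39040704 -0.13441009  0.20690298] [ 0.64428759 -0.01524081  1.07270997] 214
blue z [0.11417559 0.11688924 0.12007894] ((0.5234817266464233, -0.08505178987979889), (0.028640128672122955, 0.1557495892047882), 70.22079467773438) [ 0.9349778  -0.3547062   0.5224418  -0.08378349]
mould ((0.5820863246917725, -0.015211932361125946), (0.12037202715873718, 0.13087058067321777), 10.799696922302246) 0.0827094880328414
board ((0.6214509010314941, -0.05983246862888336), (0.22957727313041687, 0.30066394805908203), 10.713007926940918)
top 786
[ 0.644 -0.125  0.261]
[ 0.642 -0.13   0.264]
[ 0.64  -0.13   0.265]
[ 0.638 -0.13   0.265]
[ 0.635 -0.127  0.267]
[ 0.635 -0.124  0.263]
[ 0.634 -0.12   0.258]
[ 0.635 -0.133  0.26 ]
[ 0.632 -0.129  0.262]
[ 0.631 -0.125  0.258]
[ 0.631 -0.123  0.251]
[ 0.63  -0.12   0.247]
[ 0.63  -0.118  0.239]
[ 0.628 -0.13   0.251]
[ 0.627 -0.127  0.247]
[ 0.627 -0.125  0.241]
[ 0.624 -0.122  0.241]
[ 0.624 -0.12   0.233]
[ 0.623 -0.117  0.229]
[ 0.624 -0.115  0.217]
[ 0.622 -0.127  0.234]
[ 0.621 -0.124  0.227]
[ 0.619 -0.123  0.227]
[ 0.618 -0.12   0.224]
[ 0.618 -0.119  0.217]
[ 0.616 -0.12   0.215]
[ 0.615 -0.122  0.215]
```

Board yaw is about 10.8°, the post is at about (0.603,-0.114) and the strap is open by about 1.03 rad. The lever and mould positions agree with these. Next I'll compute the waypoints.

```bash
cat > plan.py <<'E'
from h import *
post=np.array([.6026,-.1135]); yaw=np.deg2rad(10.75)
bx=np.array([np.cos(yaw),np.sin(yaw)]); by=np.array([-bx[1],bx[0]])
def rows(tg):  # tg: list of (x,y,z, yaw of tool y deg)
    o=status.get_obs(); M=R.from_rotvec(o['orientation']); m=M.as_matrix()
    print('t',o['clock'],'tcp',o['tcp_pos'].round(4),'F',o['contact_force'].round(1),'yawY',np.rad2deg(np.arctan2(m[1,1],m[0,1])).round(1))
    for x,y,z,a in tg:
        a=np.deg2rad(a); yy=np.array([np.cos(a),np.sin(a),0]); zz=np.array([0,0,-1.]); T=np.stack([np.cross(yy,zz),yy,zz],1)
        rv=(M.inv()*R.from_matrix(T)).as_rotvec(); t=m.T@(np.array([x,y,z])-o['tcp_pos'])*1000
        print(*rv.round(3),*t.round(0))
def push(th,rho=.14,gap=.0285):  # th strap angle rad
    a=th+yaw+np.pi/2; p=post+rho*np.array([np.cos(a),np.sin(a)])-gap*np.array([np.sin(a),-np.cos(a)])
    return p, np.rad2deg(a)-90
def lev(e,rho=.10,half=.011,extra=0):
    b=-rho*np.cos(e)+(.0085+extra)*np.sin(e)+half; z=.146+rho*np.sin(e)+(.0085+extra)*np.cos(e)
    return (*(post+b*by),z,10.75)
E
python3 - <<'E'
from plan import *
p,a=push(1.03,gap=.05)
rows([(.42,.42,.231,74.4),(.50,.15,.231,74.4),(*p,.20,a),(*p,.094,a)])
E
```

```text
t 0.1 tcp [0.1811 0.6497 0.2304] F [-0.5 -1.1 -0.1] yawY 74.4
-0.002 0.0 0.0 -292.0 -157.0 -0.0
-0.002 0.0 0.0 -441.0 -396.0 0.0
-0.002 0.0 0.081 -467.0 -660.0 32.0
-0.002 0.0 0.081 -467.0 -660.0 138.0
```

```bash
python3 -m creep '0 0 0 -52 -28 0 -1; 0 0 0 -104 -56 0 -1; 0 0 0 -156 -84 0 -1; 0 0 0 -208 -112 0 -1; 0 0 0 -255 -140 0 -1; 0 0 0 -295 -175 0 -1; 0 0 0 -328 -215 0 -1; 0 0 0 -360 -260 0 -1; 0 0 0 -390 -305 0 -1; 0 0 0 -415 -350 0 -1' 30 && python3 - <<'E'
from plan import *
p,a=push(1.03,gap=.05)
rows([(*p,.20,a),(*p,.094,a)])
E
```

```text
clock: 1.35
tcp_pos: [0.4874, 0.1996, 0.2311]
orientation: [-0.426, -3.112, 0.0]
contact_force: [0.2, 0.2, 0.4]
grip_width: 0.0002
gripper_force: 0.0
t 1.35 tcp [0.4874 0.1996 0.2311] F [0.2 0.2 0.4] yawY 74.4
-0.0 -0.0 0.081 -52.0 -309.0 31.0
-0.0 -0.0 0.081 -52.0 -309.0 137.0
```

```bash
python3 -m creep '0 0 0.02 -10 -60 0 -1; 0 0 0.04 -20 -120 0 -1; 0 0 0.06 -30 -180 10 -1; 0 0 0.08 -40 -240 20 -1; 0 0 0.08 -52 -295 30 -1; 0 0 0.08 -52 -309 31 -1; 0 0 0.08 -52 -309 70 -1; 0 0 0.08 -52 -309 110 -1; 0 0 0.08 -52 -309 137 -1; 0 0 0.08 -52 -309 137 -1' && python3 - <<'E'
from plan import *
snap('top','t1'); snap('scene','s1')
a=cv2.imread('pics/t1.png')[150:330,220:420]; b=cv2.imread('pics/s1.png')[110:310,130:350]
cv2.imwrite('pics/v1.png',np.hstack([cv2.resize(a,(400,360)),cv2.resize(b,(396,360))]))
rows([(*push(t)[0],.094,push(t)[1]) for t in (1.03,.9,.75,.6,.45,.3,.15,0,-.03)])
E
```

```text
clock: 2.6
tcp_pos: [0.4527, -0.1089, 0.0928]
orientation: [-0.547, -3.089, 0.001]
contact_force: [-0.1, -0.1, -0.2]
grip_width: 0.0001
gripper_force: 0.0
t 2.7 tcp [ 0.4546 -0.1096  0.0949] F [ 0.4 -0.3 -0.2] yawY 69.9
0.0 0.0 0.002 -0.0 19.0 1.0
0.0 0.0 0.132 2.0 37.0 1.0
0.0 0.0 0.282 2.0 59.0 1.0
0.0 0.0 0.432 -1.0 80.0 1.0
0.0 0.0 0.582 -8.0 100.0 1.0
0.0 0.0 0.732 -17.0 120.0 1.0
0.0 0.0 0.882 -29.0 137.0 1.0
0.0 0.0 1.032 -44.0 153.0 1.0
0.0 0.0 1.062 -47.0 156.0 1.0
```

View pics/v1.png

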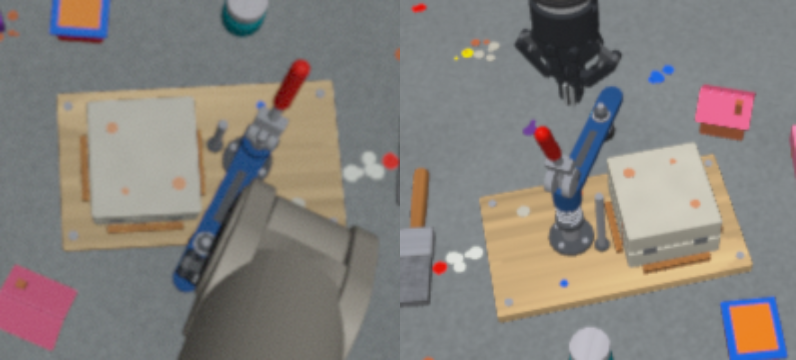

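The closed fingertips, at (570,95) in the right half, sit beside the strap end at (610,100) on its open side. I'll start the push.

```bash
python3 -m creep '0 0 0 0 10 1 -1; 0 0 0 0 19 1 -1; 0 0 0.07 1 28 1 -1; 0 0 0.13 2 37 1 -1; 0 0 0.21 2 48 1 -1; 0 0 0.28 2 59 1 -1; 0 0 0.36 1 70 1 -1; 0 0 0.43 -1 80 1 -1; 0 0 0.43 -1 80 1 -1' && python3 - <<'E'
from plan import *
snap('top','t2'); snap('scene','s2')
a=cv2.imread('pics/t2.png')[150:330,220:420]; b=cv2.imread('pics/s2.png')[110:310,130:350]
cv2.imwrite('pics/v2.png',np.hstack([cv2.resize(a,(400,360)),cv2.resize(b,(396,360))]))
rows([(*push(t)[0],.094,push(t)[1]) for t in (.525,.45,.375,.3,.225,.15,.07,0,-.03)])
E
```

```text
clock: 3.82
tcp_pos: [0.4834, -0.0339, 0.0937]
orientation: [1.193, 2.906, 0.001]
contact_force: [0.0, -0.0, -0.1]
grip_width: 0.0003
gripper_force: 0.0
t 3.925 tcp [ 0.4828 -0.0348  0.0935] F [0.5 0.6 0.6] yawY 45.3
0.0 0.0 0.079 1.0 11.0 -0.0
0.0 0.0 0.154 2.0 22.0 -0.0
0.0 0.0 0.229 2.0 32.0 -0.0
0.0 0.0 0.304 2.0 43.0 -0.0
0.0 0.0 0.379 0.0 54.0 -0.0
0.0 0.0 0.454 -2.0 64.0 -0.0
0.0 0.0 0.534 -6.0 75.0 -0.0
0.0 -0.0 0.604 -9.0 84.0 -0.0
0.0 -0.0 0.634 -11.0 88.0 -0.0
```

View pics/v2.png

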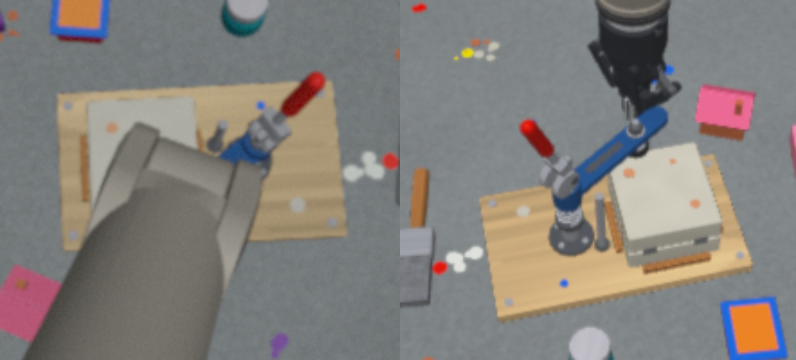

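The strap is turning with the fingers, with the tips at (628,110) against its near edge and the rest of the scene undisturbed. I'll continue to home.

```bash
python3 -m creep '0 0 0.08 1 11 0 -1; 0 0 0.15 2 22 0 -1; 0 0 0.23 2 32 0 -1; 0 0 0.3 2 43 0 -1; 0 0 0.38 0 54 0 -1; 0 0 0.45 -2 64 0 -1; 0 0 0.53 -6 74 0 -1; 0 0 0.6 -9 82 0 -1; 0 0 0.6 -9 84 0 -1; 0 0 0.6 -9 84 0 -1' && python3 - <<'E'
from plan import *
snap('scene','s3'); 
P,ok,p=cloud('s3'); hsv=cv2.cvtColor(p,cv2.COLOR_RGB2HSV).astype(int); z=P[...,2]
b=(abs(hsv[...,0]-110)<15)&(hsv[...,1]>120)&(z>.108)&(z<.124)
Q=P[b][:,:2]; Q=Q[np.linalg.norm(Q-post,axis=1)<.18].astype(np.float32)
rc=cv2.minAreaRect(Q); l=cv2.fitLine(Q,cv2.DIST_HUBER,0,.01,.01).ravel(); print(rc,l,'strap angle',(np.arctan2(l[1],l[0])%np.pi)-yaw-np.pi/2)
rows([(*push(t)[0],.094,push(t)[1]) for t in (0,-.05)])
b=p[110:310,130:350,::-1]; cv2.imwrite('pics/v3.png',cv2.resize(b,(660,600)))
E
```

```text
clock: 5.18
tcp_pos: [0.5478, 0.0178, 0.0932]
orientation: [-2.0, -2.422, 0.0]
contact_force: [-1.2, 0.4, -0.6]
grip_width: 0.0001
gripper_force: 0.2
((0.5886625647544861, -0.04255174845457077), (0.03331336751580238, 0.17468692362308502), 12.880561828613281) [ 0.2352263  -0.97194064  0.5907834  -0.02721506] strap angle 0.049828583257436554
t 5.225 tcp [0.5478 0.0178 0.0933] F [-0.9  0.5  0.2] yawY 10.9
-0.0 -0.0 0.002 1.0 1.0 -1.0
-0.0 -0.0 0.052 2.0 8.0 -1.0
```

View pics/v3.png

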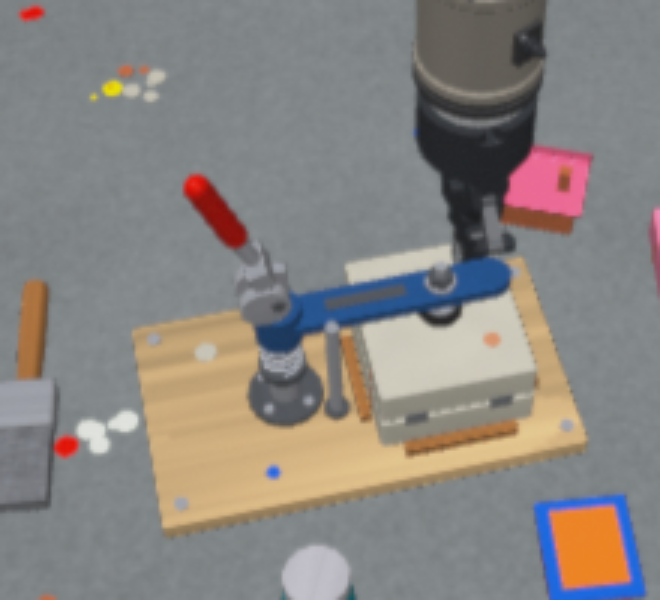

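The strap is nearly at the stop pin, at (333,330), and the estimate is about 0.05 rad. I'll push a few mm more in small steps and watch the force for the stop.

```bash
for i in 1 2; do python3 -m creep '0 0 0 0 1 0 -1; 0 0 0 0 2 0 -1; 0 0 0 0 2 0 -1' | grep -E "tcp_pos|contact_f"; done
```

```text
tcp_pos: [0.55, 0.0184, 0.0932]
contact_force: [-1.9, 0.0, 0.3]
tcp_pos: [0.551, 0.0187, 0.0929]
contact_force: [-5.3, -0.2, 0.5]
```

```bash
python3 -m creep '0 0 0 0 1 0 -1; 0 0 0 0 2 0 -1; 0 0 0 0 2 0 -1; 0 0 0 0 2 0 -1' | grep -E "tcp_pos|contact_f"; python3 - <<'E'
from plan import *
a=(*lev(1.25,extra=.025)[:2],.30,10.75)
print(push(0)[0], 'post+', lev(1.25))
rows([a,lev(1.25,extra=.02)])
E
```

```text
tcp_pos: [0.5517, 0.0188, 0.0926]
contact_force: [-8.0, -1.1, 1.5]
[0.5484868  0.01872712] post+ (np.float64(0.6049251838205258), np.float64(-0.12574709596758635), np.float64(0.24357870201591839), 10.75)
t 6.475 tcp [0.5517 0.0188 0.0926] F [-8.  -1.1  1.5] yawY 10.8
-0.005 -0.001 0.001 -128.0 24.0 -208.0
-0.005 -0.001 0.001 -133.0 24.0 -158.0
```

The force rises with almost no motion, so the strap is at its stop. I'll back off, rise and measure the strap and lever again.

```bash
python3 -m creep '0 0 0 0 -15 0 -1; 0 0 0 0 -35 0 -1; 0 0 0 0 -40 -40 -1; 0 0 0 0 -40 -100 -1; 0 0 0 0 -40 -160 -1; 0 0 0 0 -40 -210 -1; 0 0 0 0 -40 -210 -1' | grep -E "tcp_pos|contact_f|clock"; python3 - <<'E'
from plan import *
for n in ('scene','top'):
    snap(n,n+'4'); P,ok,p=cloud(n+'4'); hsv=cv2.cvtColor(p,cv2.COLOR_RGB2HSV).astype(int); z=P[...,2]
    b=(abs(hsv[...,0]-110)<15)&(hsv[...,1]>120)&(z>.108)&(z<.124)
    near=np.linalg.norm(P[...,:2]-post,axis=-1)<.18
    Q=P[b&near][:,:2].astype(np.float32)
    rc=cv2.minAreaRect(Q); l=cv2.fitLine(Q,cv2.DIST_HUBER,0,.01,.01).ravel(); print(n,len(Q),rc,l,'ang',(np.arctan2(l[1],l[0])%np.pi)-yaw-np.pi/2)
    red=near&((hsv[...,0]<8)|(hsv[...,0]>172))&(hsv[...,1]>150)&(z>.17)&(z<.29)
    q=P[red]; d=q[:,:2]-post; X=d@bx; Y=d@by; print(red.sum(),'grip bx',np.percentile(X,[3,50,97]).round(4))
    for lo in (.2,.22,.24,.255):
        k=(q[:,2]>lo)&(q[:,2]<lo+.015); 
        if k.any(): print(lo,'bx',np.percentile(X[k],[5,50,95]).round(4),'by',np.percentile(Y[k],[5,50,95]).round(4))
a=cv2.imread('pics/top4.png')[150:330,220:420]; b=cv2.imread('pics/scene4.png')[110:310,130:350]
cv2.imwrite('pics/v4.png',np.hstack([cv2.resize(a,(400,360)),cv2.resize(b,(396,360))]))
E
```

```text
clock: 7.35
tcp_pos: [0.5176, 0.0116, 0.3074]
contact_force: [0.2, 0.9, -0.1]
scene 707 ((0.5897157788276672, -0.042026080191135406), (0.03233705833554268, 0.1739550083875656), 11.79814624786377) [ 0.22950865 -0.9733066   0.59346604 -0.03233804] ang 0.04395001556181888
215 grip bx [-0.0012  0.0066  0.0097]
0.2 bx [0.0039 0.0076 0.0088] by [-0.026  -0.02   -0.0158]
0.22 bx [0.0018 0.0071 0.0093] by [-0.0329 -0.0264 -0.0203]
0.24 bx [0.0021 0.007  0.0097] by [-0.0403 -0.0326 -0.0267]
0.255 bx [-0.0027  0.004   0.0093] by [-0.0455 -0.0391 -0.033 ]
top 243 ((0.5954172611236572, -0.0901983231306076), (0.026303596794605255, 0.06407169252634048), 8.172855377197266) [ 0.21638599 -0.97630787  0.59012246 -0.08699954] ang 0.030488425748586456
197 grip bx [-0.0086 -0.0032  0.0036]
0.2 bx [-0.0082 -0.0055  0.0005] by [-0.0224 -0.0163 -0.0149]
0.22 bx [-0.0082 -0.0036  0.0032] by [-0.0266 -0.0218 -0.0184]
0.24 bx [-0.0085 -0.0043  0.0022] by [-0.0348 -0.0289 -0.0255]
0.255 bx [-0.0073 -0.0021  0.0036] by [-0.0435 -0.0369 -0.0306]
```

View pics/v4.png

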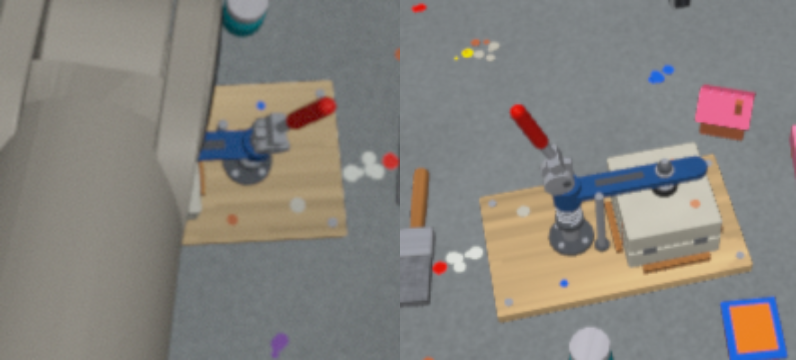

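The strap lies over the mould against the pin, at (600,215) in the right half. The grip is still up, with its top at (517,112), and its centre is within about 1 mm of the board's centre plane. Next is the lever.

```bash
python3 - <<'E'
from plan import *
a=(*lev(1.25,extra=.02)[:2],.30,10.75)
rows([a,lev(1.25,extra=.02)]+[lev(e) for e in (1.25,1.1,.95,.8,.65,.5,.35,.2,.1,0,-.05)])
E
```

```text
t 7.45 tcp [0.515  0.0119 0.3035] F [-1.   0.3 -0. ] yawY 10.8
0.002 -0.001 0.002 -133.0 62.0 4.0
0.002 -0.001 0.002 -133.0 62.0 54.0
0.002 -0.001 0.002 -152.0 62.0 60.0
0.002 -0.001 0.002 -166.0 62.0 64.0
0.002 -0.001 0.002 -180.0 62.0 71.0
0.002 -0.001 0.002 -192.0 62.0 80.0
0.002 -0.001 0.002 -203.0 62.0 90.0
0.002 -0.001 0.002 -212.0 62.0 102.0
0.002 -0.001 0.002 -220.0 62.0 115.0
0.002 -0.001 0.002 -225.0 62.0 129.0
0.002 -0.001 0.002 -227.0 62.0 139.0
0.002 -0.001 0.002 -229.0 62.0 149.0
0.002 -0.001 0.002 -229.0 62.0 154.0
```

```bash
python3 -m creep '0 0 0 -50 23 0 -1; 0 0 0 -100 46 2 -1; 0 0 0 -133 62 4 -1; 0 0 0 -133 62 30 -1; 0 0 0 -133 62 54 -1; 0 0 0 -143 62 57 -1; 0 0 0 -152 62 60 -1; 0 0 0 -159 62 62 -1; 0 0 0 -166 62 64 -1; 0 0 0 -166 62 64 -1' | grep -E "tcp_pos|contact_f|clock"; python3 - <<'E'
from plan import *
rows([lev(e) for e in (1.1,.95,.8,.65,.5,.35,.2,.1,0,-.05)])
E
```

```text
clock: 8.7
tcp_pos: [0.6071, -0.1405, 0.2396]
contact_force: [-0.3, 0.8, -0.7]
t 8.7 tcp [ 0.6071 -0.1405  0.2396] F [-0.3  0.8 -0.7] yawY 10.8
0.001 0.0 0.001 1.0 1.0 1.0
0.001 0.0 0.001 -13.0 1.0 7.0
0.001 0.0 0.001 -25.0 1.0 16.0
0.001 0.0 0.001 -36.0 1.0 26.0
0.001 0.0 0.001 -45.0 1.0 38.0
0.001 0.0 0.001 -53.0 1.0 51.0
0.001 0.0 0.001 -58.0 1.0 65.0
0.001 0.0 0.001 -60.0 1.0 75.0
0.001 0.0 0.001 -62.0 1.0 85.0
0.001 0.0 0.001 -62.0 1.0 90.0
```

```bash
python3 -m creep '0 0 0 -6 1 3 -1; 0 0 0 -13 1 7 -1; 0 0 0 -19 1 11 -1; 0 0 0 -25 1 16 -1; 0 0 0 -31 1 21 -1; 0 0 0 -36 1 26 -1; 0 0 0 -36 1 26 -1' | grep -E "tcp_pos|contact_f|clock"; python3 - <<'E'
from plan import *
rows([lev(e) for e in (.65,.5,.35,.2,.1,0,-.05)])
snap('scene','s5'); b=cv2.imread('pics/s5.png')[90:290,130:350]; cv2.imwrite('pics/v5.png',cv2.resize(b,(660,600)))
E
```

```text
clock: 9.57
tcp_pos: [0.6142, -0.1754, 0.2126]
contact_force: [0.3, -0.8, -0.7]
t 9.575 tcp [ 0.6142 -0.1754  0.2126] F [ 0.3 -0.8 -0.7] yawY 10.8
-0.001 -0.0 0.001 -1.0 0.0 -1.0
-0.001 -0.0 0.001 -10.0 0.0 11.0
-0.001 -0.0 0.001 -17.0 0.0 24.0
-0.001 -0.0 0.001 -22.0 0.0 38.0
-0.001 -0.0 0.001 -25.0 0.0 48.0
-0.001 -0.0 0.001 -26.0 0.0 58.0
-0.001 -0.0 0.001 -26.0 0.0 63.0
```

View pics/v5.png

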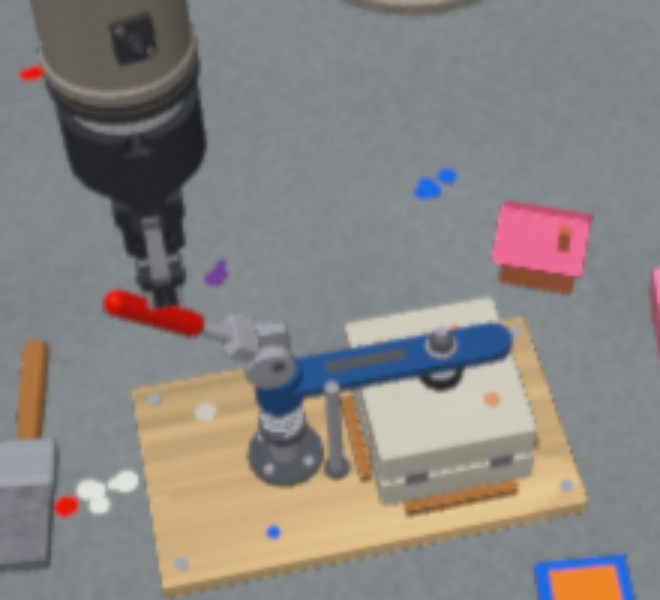

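The lever is about halfway down, with the fingertips on the grip at (165,300) and the strap still home. I'll continue pressing.

```bash
python3 -m creep '0 0 0 -5 0 6 -1; 0 0 0 -10 0 12 -1; 0 0 0 -14 0 18 -1; 0 0 0 -17 0 25 -1; 0 0 0 -20 0 32 -1; 0 0 0 -22 0 39 -1; 0 0 0 -25 0 48 -1; 0 0 0 -26 0 54 -1; 0 0 0 -26 0 57 -1; 0 0 0 -26 0 57 -1' | grep -E "tcp_pos|contact_f|clock";  python3 -m creep '0 0 0 0 0 1 -1; 0 0 0 0 0 2 -1; 0 0 0 0 0 2 -1'| grep -E "tcp_pos|contact_f|clock"
```

```text
clock: 10.88
tcp_pos: [0.6193, -0.2005, 0.156]
contact_force: [-0.6, 0.2, -0.4]
clock: 11.25
tcp_pos: [0.6194, -0.2006, 0.1544]
contact_force: [-1.2, -0.3, 1.2]
```

```bash
for i in 1 2 3; do python3 -m creep '0 0 0 0 0 1 -1; 0 0 0 0 0 2 -1; 0 0 0 0 0 2 -1'| grep -E "tcp_pos|contact_f"; done
```

```text
tcp_pos: [0.6196, -0.2006, 0.1532]
contact_force: [-2.8, 0.4, 8.9]
tcp_pos: [0.62, -0.2007, 0.1524]
contact_force: [-4.9, 1.9, 16.2]
tcp_pos: [0.6204, -0.2007, 0.1515]
contact_force: [-6.4, 3.9, 24.0]
```

The force climbed steeply to 24 N, so the lever is at its stop. I'll lift clear and check.

```bash
python3 -m creep '0 0 0 0 0 -10 -1; 0 0 0 0 0 -50 -1; 0 0 0 0 0 -100 -1; 0 0 0 -40 -20 -150 -1; 0 0 0 -90 -40 -150 -1; 0 0 0 -140 -60 -150 -1; 0 0 0 -140 -60 -150 -1; 0 0 0 -140 -60 -150 -1'| grep -E "tcp_pos|contact_f|clock"; python3 - <<'E'
from plan import *
for n in ('scene','top'):
    snap(n,n+'6'); P,ok,p=cloud(n+'6'); hsv=cv2.cvtColor(p,cv2.COLOR_RGB2HSV).astype(int); z=P[...,2]
    near=np.linalg.norm(P[...,:2]-post,axis=-1)<.18
    b=(abs(hsv[...,0]-110)<15)&(hsv[...,1]>120)&(z>.102)&(z<.119)
    l=cv2.fitLine(P[b&near][:,:2].astype(np.float32),cv2.DIST_HUBER,0,.01,.01).ravel(); print('strap',(np.arctan2(l[1],l[0])%np.pi)-yaw-np.pi/2,np.median(z[b&near]))
    red=near&((hsv[...,0]<8)|(hsv[...,0]>172))&(hsv[...,1]>150)&(z>.12)&(z<.29)
    q=P[red]; d=q[:,:2]-post; Y=d@by; print(n,red.sum(),'slope',np.polyfit(Y,q[:,2],1),np.percentile(Y,[3,97]))
a=cv2.imread('pics/top6.png')[150:330,220:420]; b=cv2.imread('pics/scene6.png')[110:310,130:350]
cv2.imwrite('pics/v6.png',np.hstack([cv2.resize(a,(400,360)),cv2.resize(b,(396,360))]))
E
```

```text
clock: 13.38
tcp_pos: [0.5871, -0.3485, 0.2977]
contact_force: [0.4, 1.1, -0.7]
strap 0.03280728484892825 0.11115935354405243
scene 268 slope [0.01342918 0.15475462] [-0.12080298 -0.06069539]
strap -0.03745407436585446 0.11059893650438293
top 256 slope [0.00150871 0.15388197] [-0.11860585 -0.06112248]
```

View pics/v6.png

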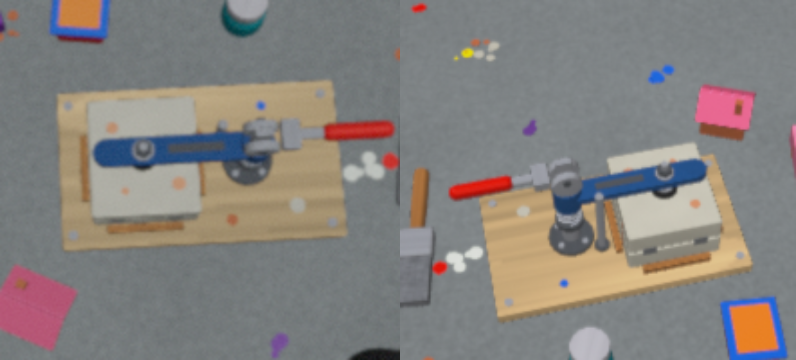

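The strap lies over the middle of the mould. In the left half, the red grip at (360,130) is level in line with it, its top at 0.154 m. The strap top has dropped to about 0.111 m, nothing else has moved, and the hand is clear. I'll hand in the job.

```bash
python3 -c "
from bench import r
print(r.hand_in())"
```

```text
the job is handed in; nothing more can be done
None
```

I handed in the job with the strap against its stop pin over the mould, the cam lever fully down and the hand clear; the pictures show nothing else moved, but I couldn't read the foot's pressing force directly, and no verdict came back.

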